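# Load a heel in the press, set its dwell dial and start

## Task

Put one of the two heel blocks into the nest on the press's shuttle plate with its tan leather face up and black rubber tread down, seated flat between the rims. On the control box turn only the small inner knob until its blue line points at the red tab, without moving the big black outer knob around it. With both done, press the green start button fully down and let it come up; leave the other tools where they are.

Things in the scene. Friction and masses are not known exactly. Their poses are not given: they have to be found in the camera images.
- heel_a: Loose D-shaped heel block, 48 mm long (x), 40 wide (y), 22 thick, 45 g: tan leather, 7 mm black rubber tread on one face. Origin at mid thickness on the centre line; straight edge at x = -20 mm (towards the robot), parallel sides up to x = +8, then a half round to x = +28. z points out of the tan face. This one lies tan face up on the bench, yaw within 0.4 rad of the world's.
- heel_b: A second block, same make and axes, but lying black tread up (z points down). The places of the two blocks are exchanged at random.
- press: Green bench press, fixed; its axes are the world's turned by its yaw. Its steel shuttle plate (90 mm in x, 30 mm high, ending 45 mm to the -y side of the nest's centre) is run out to the right. Two green uprights and a crosshead, 370 mm high in all, stand from 155 mm on the +y side of the nest's centre.
- nest (a point): Centre of the nest's floor, on the shuttle plate, 30 mm above the bench. The nest is a D-shaped pocket within an aluminium rim 6 mm high and 6 mm thick, 2.5 mm clear of a heel block all round; straight side at the press's -x, round end at +x: a seated block has the press's yaw and its origin 11 mm above this point.
- control: Grey control box, 150 mm (x) by 220 mm (y), top 50 mm above the bench, fixed to the table. It carries the concentric dial (axis at x = 0, y = +45 mm of the box) and the green start button (at x = -10, y = -70 mm).
- dial_axis (a point): Point on the vertical axis of both knobs, level with the outer knob's top, 72 mm above the bench. Outer knob: black ribbed disc, radius 35 mm, 52 to 72 mm high, turns very easily (0.02 N m). Inner knob: light grey upright bar on the same axis, 32 mm long, 14 mm thick, from 72 up to 102 mm above the bench.
- pointer (a point): Moves with the inner knob: the point 46 mm from the axis in the direction in which the inner bar's blue line points (the bar's length lies along dial_axis to this point). The blue line runs on the top of the bar from its middle to one end and down that end.
- inner (a joint): Angle of the inner knob, rad, grows clockwise seen from above, 0 to 2.0 between stops; stays where it is left (friction 0.03 N m). At 1.0 the blue line points along the box's +x. The red tab always lies 0.4 to 1.4 rad clockwise from the start.
- tab_mid (a point): Middle of the red tab, a flat 10 by 12 mm piece, 2 mm thick, fixed on the box's top 46 mm from the dial axis; it marks where the blue line must point.
- outer_mark (a point): White line on the top of the outer knob, 28 mm from the axis; it may stand at any angle on the box's far half and must stay there.
- start_top (a point): Middle of the top of the green start button, radius 16 mm, in a black housing on the control box; goes down 6 mm against a spring (5 N fully down).
- start (a joint): Travel of the start button, m: 0 up, 0.006 fully down.
- hammer: Loose hammer lying on the bench; bystander.
- awl: Loose awl with a wooden handle, 150 mm; bystander.
- polish: Round green polish tin, 72 mm across, 35 mm high; bystander.
- oil: Small amber bottle, 48 mm across, 110 mm high; bystander.
- brush: Loose brush lying on the bench; bystander.
- spool: Wooden thread spool, 36 mm across, 40 mm high; bystander.
There are look-alikes about, which are no part of the job. Of the things that look like the heel_a, the largest one is meant.

How it is judged:
On the way, in this order (a step that is already met when the one before it is completed fails the run):
1. a heel block is seated in the nest tan face up and released, and the inner knob points at the red tab with the fingers off it (((horizontal distance between heel_a and nest below 0.005 m and z of heel_a in the frame of nest below 0.014 m and angle between heel_a's own z axis and vertical below 0.1 rad and linear speed of heel_a below 0.02 m/s and contact force between the fingers and heel_a below 0.1 N) or (horizontal distance between heel_b and nest below 0.005 m and z of heel_b in the frame of nest below 0.014 m and angle between heel_b's own z axis and vertical below 0.1 rad and linear speed of heel_b below 0.02 m/s and contact force between the fingers and heel_b below 0.1 N)) and horizontal distance between pointer and tab_mid below 0.006 m and contact force between the fingers and control below 0.1 N), for 0.2 s.
2. then the start button is pressed fully down (((horizontal distance between heel_a and nest below 0.005 m and z of heel_a in the frame of nest below 0.014 m and angle between heel_a's own z axis and vertical below 0.1 rad and linear speed of heel_a below 0.02 m/s and contact force between the fingers and heel_a below 0.1 N) or (horizontal distance between heel_b and nest below 0.005 m and z of heel_b in the frame of nest below 0.014 m and angle between heel_b's own z axis and vertical below 0.1 rad and linear speed of heel_b below 0.02 m/s and contact force between the fingers and heel_b below 0.1 N)) and horizontal distance between pointer and tab_mid below 0.006 m and value of joint start above 0.0045 m), for 0.02 s.
At the end, for the whole second after the job is handed in: One block is in the nest within 5 mm of centre, flat (origin under 14 mm above its floor, tilt under 0.1 rad), tan face up, at rest, released; the inner pointer is within 6 mm (7 degrees) of the tab's middle; the button was pressed past 4.5 mm after both were done and is up again (((horizontal distance between heel_a and nest below 0.005 m and z of heel_a in the frame of nest below 0.014 m and angle between heel_a's own z axis and vertical below 0.1 rad and linear speed of heel_a below 0.02 m/s and contact force between the fingers and heel_a below 0.1 N) or (horizontal distance between heel_b and nest below 0.005 m and z of heel_b in the frame of nest below 0.014 m and angle between heel_b's own z axis and vertical below 0.1 rad and linear speed of heel_b below 0.02 m/s and contact force between the fingers and heel_b below 0.1 N)) and horizontal distance between pointer and tab_mid below 0.006 m and value of joint start below 0.002 m); the robot touches nothing.
It fails at once if the outer knob is turned (its mark moves more than 4 mm, about 8 degrees) (distance of outer_mark from where it was at the start of the episode above 0.004 m).
It fails at once if a bystander is moved more than 20 mm (distance of any of hammer, awl, polish, oil, brush, spool from where it was at the start of the episode above 0.02 m).
It also fails if it takes over 54 s, if anything falls off the work surface, if the arm or the gripper's body presses on something with over 40 N, if the wrist force passes 120 N, or if a joint passes its speed limit or range.

## Robot

A 6-joint arm with a two-finger parallel gripper is mounted at the origin on the work surface. World frame = base frame: x ahead of the robot, y to its left, z up, the work surface at z = 0. Lengths are in m, angles in rad, forces in N, time in s.
With the tool pointing down it reaches from about 0.25 to 0.725 m from the base axis. Payload 4 kg.
Tool frame: the origin (TCP) lies at the very end of the fingers, on their centre line; the grasp point (between the pads) lies 19 mm behind it; z points along the fingers, y is the line along which they close (so a half turn about z gives the same grasp; the last joint's range is limited). The gripper opens to 85 mm and grips with 20 to 120 N. Pads are 22 mm wide; open, the fingers measure 114 mm over their backs; the gripper's body (76 mm by 85 mm) begins 54 mm behind the grasp point. The pads swing forward as they close: fully open they stand 13 mm farther back than shut.
Start: joints at [1.229, 0.241, 0.005, 1.335, 0, 1.571], TCP at [0.168, 0.471, 0.231] pointing down, gripper open.
Joint ranges: [-2.72, 2.72], [-1.05, 1.87], [-1.09, 1.28], [-1.99, 2.15], [-1.42, 1.44], [-3.14, 3.14]. Speed limits (rad/s): [2.79, 2.79, 3.14, 3.14, 3.14, 3.14].

## Interface

Orientations are given as a unit quaternion [x, y, z, w].
In Python, from plant import env gives the robot as it stands.
- The arm moves only by the tool arm_command, never from a script. Its argument "rows" is a list that holds one entry, the list of rows, each a list of 7 numbers: the turn, a rotation vector about the tool's x, y, z in degrees, then the shift along the tool's x, y, z in m, then the closure, from -1 (fully open) to 1 (shut), so that 0 is half open. In form: [[[ax, ay, az, dx, dy, dz, grip], ...]]. A call has 1 to 20 rows; each row is the pose to reach, as a shift and turn from the pose commanded when the call began, along the tool's axes at that moment; what a row does not reach only later rows make up. A row lasts 1/12 s, in which the tool goes at most 41.7 mm and 7.16 degrees, less where a joint would pass 70% of its speed; a pose out of reach is approached as far as the arm can. A call with a gripper value outside its range is refused whole. The fingers move at their own pace and stop on an object; "grip_force" is the grip in N (left out, the last holds). Time passes only in rows, so rows that repeat a pose let the fingers close. It gives the time, the measured TCP pose, the force, the opening and the grip force at its end, in the units of the state.
- env.sense(): the state, without advancing time (a new reading comes with each control period).
- env.read_camera(name): name is "scene" or "top" or "wrist"; returns (picture, depth): 384x512x3 uint8, red, green, blue; 384x512 float32, m along the optical axis (not along the pixel's ray), 0 where there is no reading.
- env.calibration(name): a dict with "mtx" (3x3 intrinsics, pixels), "rvec" (rotation vector, rad) and "tvec" (3), from world to camera coordinates, as OpenCV has them. Camera axes: x right, y down, z forward; pixel columns grow to the right and rows downward; lengths in m; the calibration is good to about 2 mm. The wrist camera is an equidistant fisheye: a pixel r from the principal point sees the ray r / f radians off the axis. A picture is of the moment at which its call begins: read the wrist's pose just before it. calibration takes no time and is no camera call; for the wrist camera it gives the pose at the moment of the call.
- env.hand_in(): hands the job in; it is judged then, once.
Trained networks look in the newest picture that a camera, given by its name, has taken for a name from the list of things; names that differ only in an ending like _2 or _b are one class to them, and where a whole thing is asked for, a point or a joint stands for the part that bears it (a point fixed in the world has none). Each returns a list of dicts, best first, with "conf" (0 to 1); they miss things now and then, are a little off and sometimes report something else, mostly with a low value. They report only what shows in the picture. A call takes as long as a camera call. They do not tell look-alikes from the thing itself.
- env.search_frame(camera, target): "xy" ([column, row] in pixels, amid what is visible of it).
The state is a dict: "time_s": time; "joint_positions": joint angles; "qvel": joint speeds; "effort": joint torques, N m; "ee_pos": TCP position; "tool_rot": TCP orientation; "ft_force": force on the tool from outside, world axes, zero at the start; "moment": the same for the moment, N m; "grip_width": opening from 0.0 (shut) to 1.0 (fully open); "grasp_force": force on a finger pad.
Only numpy, scipy, OpenCV 4.12 (cv2) and the standard library are available. Lean on these libraries where they do the work, as an engineer would, in place of code of your own. Each camera call takes 0.05 s, during which the arm holds its last target. There are 200 camera calls.

## Working session

There is one attempt and no reset: what is moved stays moved. The work goes in short steps, Python scripts to look and compute and a tool call to move; the robot and the scene stay as the last step left them, time stands still between calls to the robot, and variables do not carry over. Pictures are saved under pics/ and viewed, at most 10 in all, crops included, and the job is handed in when it is done.

Besides the shell and the picture viewer there is one more tool, called after "Emit:" as name([rows], argument=value, ...), one row to a line, values as JSON. arm_command: Moves the arm, as the interface text tells. Its arguments: {"type":"object","properties":{"rows":{"type":"array"},"grip_force":{"type":"number"}},"required":["rows"]}

```bash
mkdir -p pics
cat > h.py <<'E'
import numpy as np,cv2
from plant import env
from scipy.spatial.transform import Rotation as R
def cal(n):
    c=env.calibration(n);return np.array(c["mtx"]),R.from_rotvec(np.ravel(c["rvec"])).as_matrix(),np.ravel(c["tvec"])
def cloud(n,d,C=None):
    K,Rm,t=C or cal(n);v,u=np.mgrid[:d.shape[0],:d.shape[1]]
    x=(u-K[0,2])/K[0,0];y=(v-K[1,2])/K[1,1]
    if n=="wrist":
        r=np.hypot(x,y)+1e-9;s=np.tan(r)/r;x=x*s;y=y*s
    P=np.stack([x*d,y*d,d],-1)
    return (P-t)@Rm
def save(im,f): cv2.imwrite(f,cv2.cvtColor(im,cv2.COLOR_RGB2BGR))
E
python3 - <<'E'
from h import *
a={}
for n in("scene","top"):
    im,d=env.read_camera(n);np.savez(n,im=im,d=d);a[n]=im
    P=cloud(n,d)
    for t in["heel_a","press","dial_axis","start_top","control","hammer","awl","polish","oil","brush","spool"]:
        for r in env.search_frame(n,t)[:4]:
            u,v=np.round(r["xy"]).astype(int);print(n,t,round(r["conf"],2),u,v,np.round(P[v,u],3),d[v,u]>0)
    save(cv2.resize(im,(800,600),interpolation=cv2.INTER_CUBIC),f"pics/{n}.png")
s=env.sense();print(s)
E
```

```text
scene heel_a 0.79 281 266 [ 0.705 -0.072  0.016] True
scene heel_a 0.64 296 221 [0.641 0.023 0.021] True
scene heel_a 0.62 244 179 [0.464 0.017 0.02 ] True
scene heel_a 0.54 273 201 [0.56  0.028 0.014] True
scene press 0.65 400 77 [0.524 0.477 0.161] True
scene dial_axis 0.58 151 267 [ 0.581 -0.271  0.049] True
scene dial_axis 0.43 261 141 [0.387 0.129 0.038] True
scene start_top 0.61 110 261 [ 0.544 -0.325  0.071] True
scene control 0.76 149 268 [ 0.582 -0.275  0.05 ] True
scene control 0.71 293 224 [0.644 0.012 0.021] True
scene awl 0.68 375 216 [0.735 0.161 0.025] True
scene awl 0.57 296 220 [0.639 0.025 0.021] True
scene awl 0.54 313 297 [ 0.809 -0.098  0.074] True
scene polish 0.73 361 244 [0.77  0.072 0.035] True
scene brush 0.86 198 356 [ 0.754 -0.28   0.02 ] True
scene spool 0.57 259 143 [0.385 0.124 0.032] True
top heel_a 0.89 227 165 [0.636 0.029 0.022] True
top heel_a 0.74 225 199 [0.558 0.032 0.015] True
top heel_a 0.68 227 243 [0.458 0.023 0.026] True
top heel_a 0.59 267 141 [ 0.695 -0.061  0.016] True
top press 0.76 45 210 [0.523 0.444 0.011] True
top dial_axis 0.87 353
[... 636 characters left out ...]
e
{'time_s': 1.2, 'joint_positions': array([ 1.22899967e+00,  2.40576417e-01,  4.97766278e-03,  1.33521215e+00,
       -8.69127033e-06,  1.57081476e+00]), 'qvel': array([-0.00044345, -0.00069852,  0.00138663,  0.00165516,  0.00163947,
        0.00046811]), 'effort': array([ 2.04307962e-04, -3.72217870e+01,  2.52692109e+01,  1.21038491e-03,
        7.15065630e-05, -3.95996835e-06]), 'ee_pos': array([0.16758726, 0.4710609 , 0.23130971]), 'tool_rot': array([ 1.70076742e-01,  9.85430820e-01, -7.92338751e-06,  3.04251251e-06]), 'ft_force': array([-0.48795576,  0.61260067, -0.10423074]), 'moment': array([-0.02626926, -0.0269046 , -0.04350638]), 'grasp_force': 0.0, 'grip_width': 1.0000741295165618}
```

View pics/scene.png

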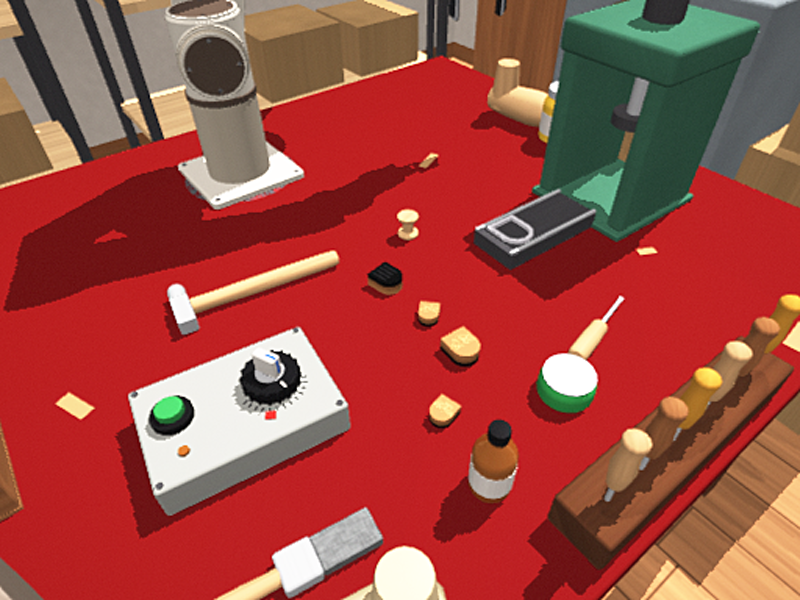

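View pics/top.png

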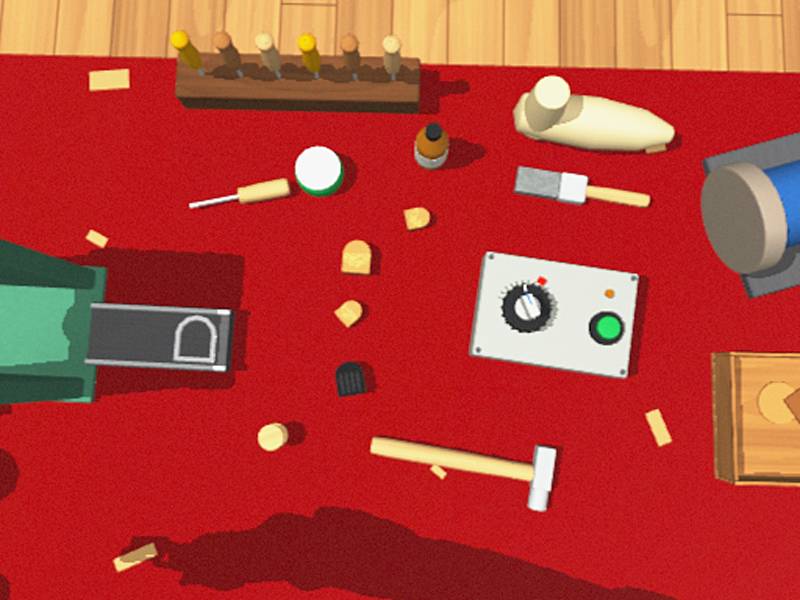

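```bash
cat >> h.py <<'E'
def proj(n,X):
    K,Rm,t=cal(n);P=np.asarray(X)@Rm.T+t
    x,y=P[...,0]/P[...,2],P[...,1]/P[...,2]
    if n=="wrist":
        r=np.hypot(x,y)+1e-9;s=np.arctan2(np.hypot(P[...,0],P[...,1]),P[...,2])/r;x=x*s;y=y*s
    return x*K[0,0]+K[0,2],y*K[1,1]+K[1,2]
def ortho(n,im,cx,cy,z,half,N=400):
    # rows: +x up, cols: -y right
    g=np.linspace(half,-half,N);X=cx+g[:,None]+0*g[None];Y=cy+g[None]+0*g[:,None]
    u,v=proj(n,np.stack([X,Y,z+0*X],-1));return cv2.remap(im,u.astype(np.float32),v.astype(np.float32),cv2.INTER_CUBIC)
def o2w(p,cx,cy,half,N=400): p=np.asarray(p,float);return np.stack([cx+half-p[...,1]*2*half/(N-1),cy+half-p[...,0]*2*half/(N-1)],-1)
E
python3 - <<'E'
from h import *
T=np.load("top.npz");im,d=T["im"],T["d"];P=cloud("top",d)
hsv=cv2.cvtColor(im,cv2.COLOR_RGB2HSV).astype(int)
for nm,c in dict(a=(227,165),s1=(225,199),s2=(267,141),b=(227,243)).items():
    w=P[c[1]-16:c[1]+17,c[0]-16:c[0]+17];h=w[...,2]
    m=(h>.010);pts=w[m][:,:2].astype(np.float32)*1000
    print(nm,m.sum(),np.median(h[m]),cv2.minAreaRect(pts))
# box top
m=(abs(P[...,2]-.05)<.004)&(P[...,0]<.72)&(P[...,0]>.42)&(P[...,1]<-.12)&(P[...,1]>-.5)
print("box",cv2.minAreaRect(P[m][:,:2].astype(np.float32)*1000))
m=(abs(P[...,2]-.03)<.003)&(abs(P[...,0]-.46)<.25)&(P[...,1]<.35)&(P[...,1]>.15)
print("plate",m.sum(),cv2.minAreaRect(P[m][:,:2].astype(np.float32)*1000))
A=[ortho("top",im,.636,.029,.022,.05,300),ortho("top",im,.52,.25,.036,.06,300),ortho("top",im,.57,-.235,.05,.06,300),ortho("top",im,.57,-.235,.102,.06,300)]
save(np.vstack([np.hstack(A[:2]),np.hstack(A[2:])]),"pics/c1.png")
E
```

```text
a 349 0.022449275162679073 ((562.101806640625, 7.562835693359375), (205.10203552246094, 46.55287170410156), 15.579586029052734)
s1 184 0.016436542194866018 ((522.3671264648438, -2.2091217041015625), (130.8984375, 33.96934509277344), 46.755523681640625)
s2 182 0.016389138821096952 ((592.1340942382812, -60.03675842285156), (35.15410614013672, 245.1444854736328), 89.97264862060547)
b 357 0.02246769371451996 ((466.311279296875, 4.772998809814453), (47.484588623046875, 93.90575408935547), 10.763321876525879)
box ((572.2592163085938, -321.5335693359375), (294.454345703125, 356.248291015625), 0.15915194153785706)
plate 1819 ((513.1323852539062, 278.4381103515625), (144.38836669921875, 89.7477798461914), 88.38990020751953)
```

View pics/c1.png

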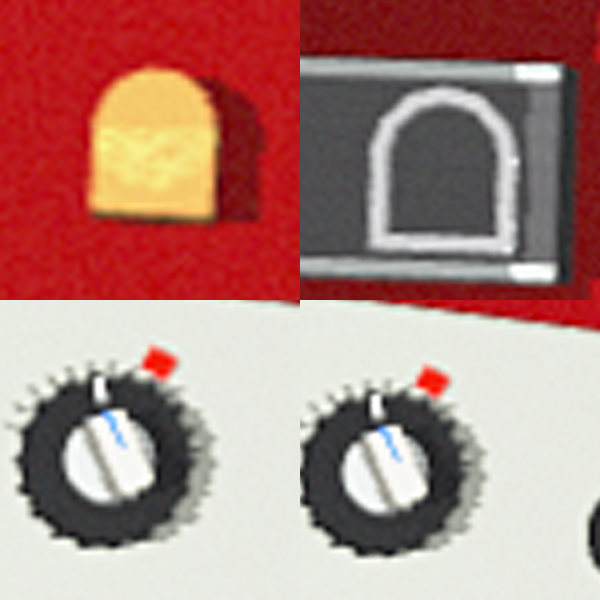

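Candidates for the tan block in top: (227,165) 42×49 mm and 22 mm high; (225,199) and (267,141), both about 16 mm high and smaller. The enlarged crop confirms that (227,165) is the full-size D block, tan side up, so it is heel_a. The black one at (227,243) is heel_b. The crop also shows the nest D, the red tab and the blue line, which points about 1 rad anticlockwise of the tab.

Run:
```python
from h import *
T=np.load("top.npz");im,d=T["im"],T["d"]
def big(m):
    cs,_=cv2.findContours(m.astype(np.uint8),cv2.RETR_EXTERNAL,cv2.CHAIN_APPROX_NONE);return max(cs,key=cv2.contourArea)[:,0]
def rep(n,c,cx,cy,h):
    w=o2w(c,cx,cy,h);r=cv2.minAreaRect((w*1000).astype(np.float32));print(n,np.round(r[0],1),np.round(r[1],1),round(r[2],2))
o=ortho("top",im,.636,.029,.022,.05);H=cv2.cvtColor(o,cv2.COLOR_RGB2HSV).astype(int)
rep("heel",big((H[...,0]>10)&(H[...,0]<35)&(H[...,2]>120)),.636,.029,.05)
o=ortho("top",im,.51,.25,.036,.05);g=o.min(-1)
m=(g>125).astype(np.uint8);cs,_=cv2.findContours(m,cv2.RETR_CCOMP,cv2.CHAIN_APPROX_NONE)
for c in cs:
    if cv2.contourArea(c)>3000: rep("nest",c[:,0],.51,.25,.05)
o=ortho("top",im,.57,-.235,.052,.06);H=cv2.cvtColor(o,cv2.COLOR_RGB2HSV).astype(int);h=H[...,0]
red=((h<8)|(h>172))&(H[...,1]>150);red[:40]=0;c=big(red);rep("tab",c,.57,-.235,.06)
o=ortho("top",im,.56,-.21,.072,.06);g=o.max(-1);m=cv2.morphologyEx((g<90).astype(np.uint8),cv2.MORPH_OPEN,np.ones((9,9)))
c=big(m);e=cv2.minEnclosingCircle(c.astype(np.float32));print("disc",o2w(e[0],.56,-.21,.06),e[1]*.3)
o=ortho("top",im,.56,-.21,.102,.06);H=cv2.cvtColor(o,cv2.COLOR_RGB2HSV).astype(int)
m=(abs(H[...,0]-107)<15)&(H[...,1]>70);ys,xs=np.nonzero(m);w=o2w(np.stack([xs,ys],1),.56,-.21,.06)
l=cv2.fitLine(w.astype(np.float32),2,0,.01,.01).ravel();print("blue",len(w),w.mean(0),np.arctan2(l[1],l[0]),w.min(0),w.max(0))
P=cloud("top",d)
for n,z,x,y in(("btn",.074,.533,-.328),):
    o=ortho("top",im,x,y,z,.04);H=cv2.cvtColor(o,cv2.COLOR_RGB2HSV).astype(int)
    c=big((abs(H[...,0]-65)<20)&(H[...,1]>120));e=cv2.minEnclosingCircle(c.astype(np.float32));print("btn",o2w(e[0],x,y,.04),e[1]*.2)
o=ortho("top",im,.55,-.27,.05,.15,600);
rep("box",big((o.min(-1)>110)),.55,-.27,.15) if 0 else None
c=big(o.min(-1)>110);w=o2w(c,.55,-.27,.15,600);r=cv2.minAreaRect((w*1000).astype(np.float32));print("box",r)
print(env.sense()["time_s"])
```

```text
heel [637.7  27.2] [42.5 49.7] 86.26
nest [471.6 253.5] [93.1  8.8] 89.08
nest [511.9 252.4] [60.5 67.2] 88.32
nest [511.8 252.4] [43.9 52.4] 88.01
nest [551.  252.7] [94.9  9.1] 88.82
tab [ 604.5 -238.3] [11.   9.3] 57.53
disc [ 0.56339017 -0.21398169] 35.68366012573242
blue 475 [ 0.57217349 -0.21046759] 0.23647317 [ 0.52857143 -0.22819549] [ 0.58       -0.20473684]
btn [ 0.53899472 -0.32532981] 17.481735229492188
box ((557.7880249023438, -256.9636535644531), (223.11843872070312, 150.6841583251953), 82.5788803100586)
1.2
```

```bash
cat >> h.py <<'E'
def go(*targets):
    # world targets (x,y,z,tool-y angle deg), tool pointing down -> shift/turn from the measured pose
    s=env.sense();Rt=R.from_quat(s["tool_rot"]);p=s["ee_pos"]
    for x,y,z,a in targets:
        a=np.radians(a);Y=np.array([np.cos(a),np.sin(a),0]);Z=np.array([0,0,-1.]);T=R.from_matrix(np.stack([np.cross(Y,Z),Y,Z],1))
        print(np.round((Rt.inv()*T).as_rotvec(degrees=True),2),np.round(Rt.inv().apply(np.array([x,y,z])-p),4))
    print(round(s["time_s"],2),np.round(p,4),np.round(s["joint_positions"],2),round(s["grip_width"],3),round(s["grasp_force"],1),np.round(s["ft_force"],1))
E
python3 -c "
from h import *
go((.628,.028,.2,86.3),(.628,.028,.06,86.3))"
```

```text
[ -0.     0.   -15.88] [-0.5823 -0.2631  0.0313]
[ -0.     0.   -15.88] [-0.5823 -0.2631  0.1713]
1.2 [0.1676 0.4711 0.2313] [ 1.23  0.24  0.    1.34 -0.    1.57] 1.0 0.0 [-0.5  0.6 -0.1]
```

Emit:
arm_command([
  [[0,0,-15.9,-0.582,-0.263,0.09,-1],[0,0,-15.9,-0.582,-0.263,0.09,-1],[0,0,-15.9,-0.582,-0.263,0.09,-1],[0,0,-15.9,-0.582,-0.263,0.09,-1],[0,0,-15.9,-0.582,-0.263,0.09,-1],[0,0,-15.9,-0.582,-0.263,0.09,-1],[0,0,-15.9,-0.582,-0.263,0.09,-1],[0,0,-15.9,-0.582,-0.263,0.09,-1],[0,0,-15.9,-0.582,-0.263,0.09,-1],[0,0,-15.9,-0.582,-0.263,0.09,-1],[0,0,-15.9,-0.582,-0.263,0.09,-1],[0,0,-15.9,-0.582,-0.263,0.09,-1],[0,0,-15.9,-0.582,-0.263,0.09,-1],[0,0,-15.9,-0.582,-0.263,0.09,-1],[0,0,-15.9,-0.582,-0.263,0.09,-1],[0,0,-15.9,-0.582,-0.263,0.09,-1],[0,0,-15.9,-0.582,-0.263,0.09,-1],[0,0,-15.9,-0.582,-0.263,0.09,-1],[0,0,-15.9,-0.582,-0.263,0.09,-1]],
], grip_force=40)

```text
time_s: 2.78
ee_pos: [0.6272, 0.0284, 0.1409]
tool_rot: [0.032, 0.999, 0.0, -0.001]
ft_force: [0.5, 0.1, 0.0]
grip_width: 1.004
grasp_force: 0.0
```

Run:
```python
from h import *
go((.628,.028,.007,86.3))
C=cal("wrist");im,d=env.read_camera("wrist");np.savez("w1",im=im,d=d)
o=ortho("wrist",im,.636,.029,.022,.06)
save(np.hstack([im[::1],cv2.resize(o,(288,384))]),"pics/w1.png")
P=cloud("wrist",d,C);m=(P[...,2]>.017)&(P[...,2]<.027)&(abs(P[...,0]-.637)<.04)&(abs(P[...,1]-.028)<.035)
print(m.sum(),cv2.minAreaRect((P[m][:,:2]*1000).astype(np.float32)),np.median(P[m][:,2]))
```

```text
[ 0.02 -0.08  0.01] [-0.0011 -0.0004  0.1339]
2.78 [0.6272 0.0284 0.1409] [0.05 0.54 0.22 1.25 0.   0.11] 1.004 0.0 [0.5 0.1 0. ]
1977 ((639.493896484375, 26.603010177612305), (40.06924819946289, 48.89109420776367), 86.21142578125) 0.02330078739000729
```

View pics/w1.png

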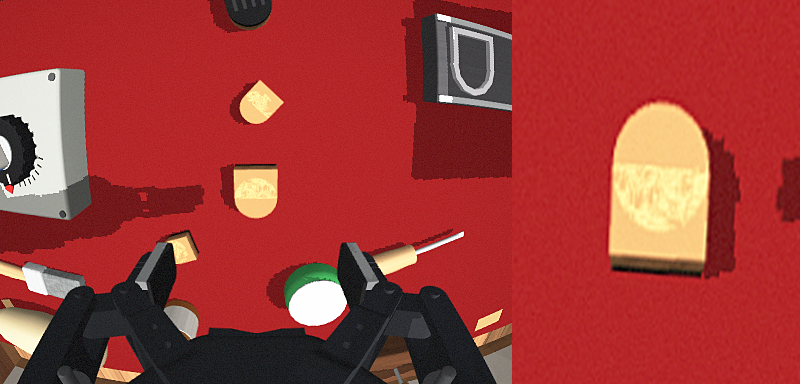

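Emit:
arm_command([
  [[0,0,0,-0.0015,-0.001,0.12,-1],[0,0,0,-0.0015,-0.001,0.12,-1],[0,0,0,-0.0015,-0.001,0.12,-1],[0,0,0,-0.0015,-0.001,0.134,-1],[0,0,0,-0.0015,-0.001,0.134,-1],[0,0,0,-0.0015,-0.001,0.134,1],[0,0,0,-0.0015,-0.001,0.134,1],[0,0,0,-0.0015,-0.001,0.134,1],[0,0,0,-0.0015,-0.001,0.134,1],[0,0,0,-0.0015,-0.001,0.134,1],[0,0,0,-0.0015,-0.001,0.134,1],[0,0,0,-0.0015,-0.001,0.134,1],[0,0,0,-0.0015,-0.001,0.134,1]],
], grip_force=40)

```text
time_s: 3.92
ee_pos: [0.6312, 0.0274, 0.0102]
tool_rot: [0.032, 0.999, 0.0, 0.003]
ft_force: [-0.7, 0.0, 7.0]
grip_width: 0.455
grasp_force: 42.3
```

Emit:
arm_command([
  [[0,0,0,0,0,-0.06,1],[0,0,0,0,0,-0.1,1],[0,0,0,0,0,-0.1,1],[0,0,0,0,0,-0.1,1]],
])

```text
time_s: 4.25
ee_pos: [0.6336, 0.0272, 0.1148]
tool_rot: [0.032, 0.999, 0.0, 0.006]
ft_force: [-0.4, 0.9, 0.7]
grip_width: 0.46
grasp_force: 41.6
```

Run:
```python
from h import *
go((.504,.253,.1,88.4))
```

```text
[ 0.06  0.74 -2.09] [0.1441 0.217  0.0132]
4.25 [0.6336 0.0272 0.1148] [ 0.04  0.56  0.18  1.18 -0.    0.11] 0.46 41.6 [-0.4  0.9  0.7]
```

Emit:
arm_command([
  [[0,0,-2.1,0.139,0.217,0,1],[0,0,-2.1,0.139,0.217,0,1],[0,0,-2.1,0.139,0.217,0,1],[0,0,-2.1,0.139,0.217,0,1],[0,0,-2.1,0.139,0.217,0,1],[0,0,-2.1,0.139,0.217,0,1],[0,0,-2.1,0.139,0.217,0,1],[0,0,-2.1,0.139,0.217,0,1],[0,0,-2.1,0.139,0.217,0,1]],
])

```text
time_s: 5.0
ee_pos: [0.5043, 0.2526, 0.1072]
tool_rot: [0.013, 1.0, -0.0, 0.0]
ft_force: [-0.0, 0.1, -0.2]
grip_width: 0.452
grasp_force: 41.6
```

Run:
```python
from h import *
go((.504,.253,.1,88.4))
C=cal("wrist");im,d=env.read_camera("wrist");np.savez("w2",im=im,d=d)
P=cloud("wrist",d,C)
H=cv2.cvtColor(im,cv2.COLOR_RGB2HSV).astype(int)
b=(P[...,2]>.05)&(P[...,2]<.16)&(abs(P[...,0]-.51)<.05)&(abs(P[...,1]-.252)<.021)&(H[...,0]>8)&(H[...,0]<35)&(H[...,1]>60)
Q=P[b];print(b.sum(),np.percentile(Q,[5,50,95],axis=0).round(4))
save(im[:,:],"pics/w2.png")
```

```text
[-0.04  0.01  0.09] [0.0003 0.0004 0.0072]
5.0 [0.5043 0.2526 0.1072] [ 0.46  0.45 -0.03  1.09 -0.    0.49] 0.452 41.6 [-0.   0.1 -0.2]
6199 [[0.4881 0.2347 0.1099]
 [0.5038 0.2522 0.1201]
 [0.5298 0.2697 0.1211]]
```

View pics/w2.png

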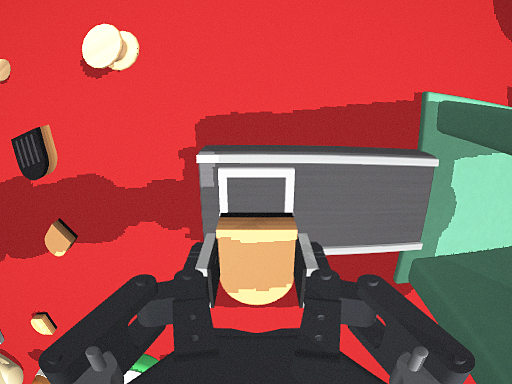

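The block is held level between the pads, straight edge at row ~215. The nest rim shows behind it at about (257,185).

Run:
```python
from h import *
T=np.load("w2.npz");C=cal("wrist");d=T["d"];P=cloud("wrist",d,C);im=T["im"]
H=cv2.cvtColor(im,cv2.COLOR_RGB2HSV).astype(int)
b=(P[...,2]>.114)&(P[...,2]<.13)&(abs(P[...,0]-.51)<.05)&(abs(P[...,1]-.252)<.024)&(H[...,0]>8)&(H[...,0]<35)&(H[...,1]>60)
Q=P[b];A=np.c_[Q[:,:2]-[.51,.252],np.ones(len(Q))]
print(np.linalg.lstsq(A,Q[:,2],rcond=None)[0],cv2.minAreaRect((Q[:,:2]*1000).astype(np.float32)))
# nest rim from wrist
m=(abs(P[...,2]-.036)<.006)&(im.min(-1)>150)&(abs(P[...,0]-.49)<.04)&(abs(P[...,1]-.252)<.036)
print(m.sum(),cv2.minAreaRect((P[m][:,:2]*1000).astype(np.float32)),np.percentile(P[m],[1,99],axis=0))
```

```text
[ 0.01995654 -0.00254841  0.12004102] ((512.4689331054688, 251.947021484375), (41.183902740478516, 48.701026916503906), 89.02953338623047)
2252 ((493.5973815917969, 251.4388427734375), (72.05078887939453, 48.35377883911133), 88.42337036132812) [[0.4690935  0.21681259 0.03064101]
 [0.51410865 0.28574063 0.03856747]]
```

Emit:
arm_command([
  [[0,0,0,0.0005,0.0005,0.04,1],[0,0,0,0.0005,0.0005,0.058,1],[0,0,0,0.0005,0.0005,0.062,1],[0,0,0,0.0005,0.0005,0.065,1],[0,0,0,0.0005,0.0005,0.067,1],[0,0,0,0.0005,0.0005,0.067,1],[0,0,0,0.0005,0.0005,0.067,1]],
])

```text
time_s: 5.63
ee_pos: [0.5052, 0.2531, 0.0416]
tool_rot: [0.014, 1.0, 0.001, 0.001]
ft_force: [-0.5, -0.6, -0.3]
grip_width: 0.454
grasp_force: 41.6
```

Emit:
arm_command([
  [[0,0,0,0,0,0.001,1],[0,0,0,0,0,0.0015,1],[0,0,0,0,0,0.0015,1],[0,0,0,0,0,0.0015,1]],
])

```text
time_s: 5.97
ee_pos: [0.5049, 0.2535, 0.0401]
tool_rot: [0.014, 1.0, 0.0, 0.001]
ft_force: [-0.6, -0.8, 5.4]
grip_width: 0.455
grasp_force: 42.3
```

Emit:
arm_command([
  [[0,0,0,0,0,0,-0.3],[0,0,0,0,0,0,-1],[0,0,0,0,0,0,-1],[0,0,0,0,0,0,-1],[0,0,0,0,0,-0.04,-1],[0,0,0,0,0,-0.08,-1],[0,0,0,0,0,-0.1,-1],[0,0,0,0,0,-0.1,-1],[0,0,0,0,0,-0.1,-1]],
])

```text
time_s: 6.72
ee_pos: [0.505, 0.2537, 0.1403]
tool_rot: [0.014, 1.0, 0.001, 0.002]
ft_force: [-0.9, 0.3, 0.2]
grip_width: 1.001
grasp_force: 0.0
```

Run:
```python
from h import *
C=cal("wrist");im,d=env.read_camera("wrist");np.savez("w3",im=im,d=d)
P=cloud("wrist",d,C);H=cv2.cvtColor(im,cv2.COLOR_RGB2HSV).astype(int)
b=(P[...,2]>.045)&(P[...,2]<.065)&(abs(P[...,0]-.51)<.05)&(abs(P[...,1]-.252)<.03)&(H[...,0]>8)&(H[...,0]<35)&(H[...,1]>60)
Q=P[b];A=np.c_[Q[:,:2]-[.51,.252],np.ones(len(Q))]
print(np.linalg.lstsq(A,Q[:,2],rcond=None)[0],cv2.minAreaRect((Q[:,:2]*1000).astype(np.float32)))
save(np.hstack([cv2.resize(im,(400,300)),cv2.resize(ortho("wrist",im,.511,.252,.04,.06),(300,300))]),"pics/w3.png")
go((.563,-.214,.17,118))
```

```text
[0.01812841 0.00104179 0.05312611] ((512.8309326171875, 253.014404296875), (39.87676239013672, 47.96535110473633), 88.4857177734375)
[ 0.000e+00  1.000e-02 -2.958e+01] [-0.072  -0.4653 -0.0314]
6.77 [0.5038 0.2531 0.1387] [0.47 0.42 0.01 1.16 0.   0.49] 1.002 0.0 [ 0.2  0.1 -0.3]
```

View pics/w3.png

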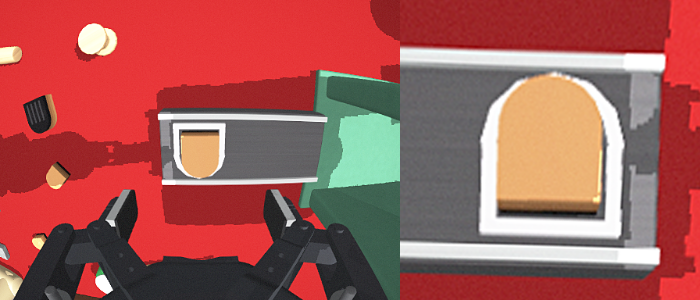

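Emit:
arm_command([
  [[0,0,-29.6,-0.072,-0.465,-0.06,-1],[0,0,-29.6,-0.072,-0.465,-0.06,-1],[0,0,-29.6,-0.072,-0.465,-0.06,-1],[0,0,-29.6,-0.072,-0.465,-0.06,-1],[0,0,-29.6,-0.072,-0.465,-0.06,-1],[0,0,-29.6,-0.072,-0.465,-0.06,-1],[0,0,-29.6,-0.072,-0.465,-0.06,-1],[0,0,-29.6,-0.072,-0.465,-0.06,-1],[0,0,-29.6,-0.072,-0.465,-0.06,-1],[0,0,-29.6,-0.072,-0.465,-0.06,-1],[0,0,-29.6,-0.072,-0.465,-0.06,-1],[0,0,-29.6,-0.072,-0.465,-0.06,-1],[0,0,-29.6,-0.072,-0.465,-0.06,-1],[0,0,-29.6,-0.072,-0.465,-0.06,-1],[0,0,-29.6,-0.072,-0.465,-0.06,-1],[0,0,-29.6,-0.072,-0.465,-0.06,-1]],
])

```text
time_s: 8.1
ee_pos: [0.5624, -0.2121, 0.1974]
tool_rot: [-0.243, 0.97, 0.001, -0.001]
ft_force: [-0.2, 0.6, 0.5]
grip_width: 1.001
grasp_force: 0.0
```

```bash
cat > dial.py <<'E'
from h import *
import sys
f=sys.argv[1];s=env.sense();C=cal("wrist");im,d=env.read_camera("wrist");np.savez(f,im=im,d=d);P=cloud("wrist",d,C)
cx,cy=.563,-.214
near=np.hypot(P[...,0]-cx,P[...,1]-cy)
H=cv2.cvtColor(im,cv2.COLOR_RGB2HSV).astype(int)
b=(near<.03)&(abs(P[...,2]-.102)<.005);Q=P[b][:,:2]
if len(Q)>20:
    r=cv2.minAreaRect((Q*1000).astype(np.float32));print("bar",len(Q),np.median(P[b][:,2]),r)
b=(near<.025)&(P[...,2]>.095)&(abs(H[...,0]-107)<15)&(H[...,1]>70);Q=P[b][:,:2]
if len(Q)>5: print("blue",len(Q),Q.mean(0),Q.min(0),Q.max(0))
k=(near<.06)&((H[...,0]<8)|(H[...,0]>172))&(H[...,1]>150)&(P[...,2]>.045);Q=P[k][:,:2]
r=cv2.minAreaRect((Q*1000).astype(np.float32));print("tab",len(Q),r)
k=(abs(near)<.05)&(im.max(-1)<90)&(abs(P[...,2]-.072)<.004);Q=(P[k][:,:2]*1000).astype(np.float32);print("disc",cv2.minEnclosingCircle(Q))
K=(near<.033)&(near>.02)&(im.min(-1)>150)&(abs(P[...,2]-.072)<.004);print("mark",K.sum(),np.median(P[K],axis=0))
save(np.hstack([cv2.resize(im,(400,300)),ortho("wrist",im,cx,cy,.102,.06,300)]),f"pics/{f}.png")
E
python3 dial.py d1
python3 - <<'E'
from h import *
T=np.load("top.npz");P=cloud("top",T["d"]);k=(abs(P[...,0]-.5665)<.04)&(abs(P[...,1]+.212)<.03)&(P[...,2]>.095);print("topbar",k.sum(),cv2.minAreaRect((P[k][:,:2]*1000).astype(np.float32)))
go((.563,-.214,.08,118))
E
```

```text
bar 591 0.10352632729265714 ((564.7977294921875, -215.15110778808594), (33.08034896850586, 13.950465202331543), 24.136098861694336)
blue 536 [ 0.55444339 -0.21823788] [ 0.53872718 -0.23803901] [ 0.57986131 -0.19879662]
tab 265 ((558.0342407226562, -217.12982177734375), (56.14630126953125, 117.65190124511719), 39.890525817871094)
disc ((564.1484375, -215.44752502441406), 34.978607177734375)
mark 35 [ 0.58879559 -0.21041241  0.07328342]
topbar 104 ((564.3009643554688, -214.92144775390625), (31.51244354248047, 13.873004913330078), 24.37841796875)
[ 0.1  -0.07  0.13] [ 0.0005 -0.0022  0.1179]
8.15 [ 0.5626 -0.212   0.1979] [-0.36  0.46  0.23  1.35  0.   -0.85] 1.005 0.0 [1.1 0.9 0. ]
```

View pics/d1.png

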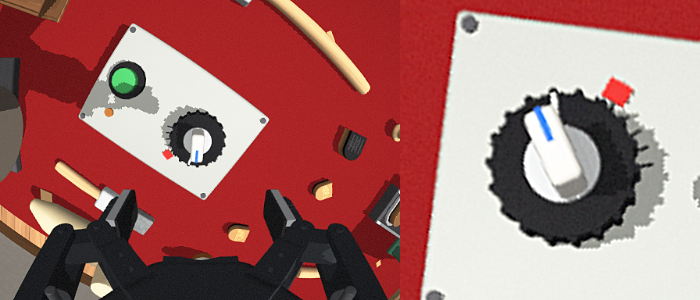

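Run:
```python
from h import *
T=np.load("d1.npz");o=ortho("wrist",T["im"],.6,-.235,.052,.03);H=cv2.cvtColor(o,cv2.COLOR_RGB2HSV).astype(int)
m=((H[...,0]<8)|(H[...,0]>172))&(H[...,1]>120);n,l,s,c=cv2.connectedComponentsWithStats(m.astype(np.uint8))
for i in range(1,n):
    if s[i,4]>500: print(s[i,4]*.15**2,o2w(c[i],.6,-.235,.03))
go((.5642,-.2149,.08,114.2))
```

```text
122.80499999999999 [ 0.60580129 -0.23902409]
[ 0.1  -0.08  3.93] [-0.0002 -0.0035  0.1179]
8.15 [ 0.5626 -0.212   0.1979] [-0.36  0.46  0.23  1.35  0.   -0.85] 1.005 0.0 [1.1 0.9 0. ]
```

Emit:
arm_command([
  [[0,0,3.9,0,-0.0035,0.04,-1],[0,0,3.9,0,-0.0035,0.08,-1],[0,0,3.9,0,-0.0035,0.1,-1],[0,0,3.9,0,-0.0035,0.1,-1],[0,0,3.9,0,-0.0035,0.1,-1],[0,0,3.9,0,-0.0035,0.1,-1]],
], grip_force=25)

```text
time_s: 8.65
ee_pos: [0.566, -0.2164, 0.1007]
tool_rot: [-0.21, 0.978, -0.001, 0.001]
ft_force: [-0.2, -0.5, 0.9]
grip_width: 1.002
grasp_force: 0.0
```

Run:
```python
from h import *
go((.5642,-.2149,.08,114.2))
```

```text
[-0.12  0.11 -0.  ] [0.0011 0.0021 0.0207]
8.65 [ 0.566  -0.2164  0.1007] [-0.37  0.53  0.08  1.12 -0.   -0.79] 1.002 0.0 [-0.2 -0.5  0.9]
```

Emit:
arm_command([
  [[0,0,0,0.0005,0.001,0.02,-1],[0,0,0,0.0005,0.001,0.02,-1],[0,0,0,0.0005,0.001,0.02,-1],[0,0,0,0.0005,0.001,0.02,-1],[0,0,0,0.0005,0.001,0.02,-1]],
])

```text
time_s: 9.07
ee_pos: [0.565, -0.2165, 0.0806]
tool_rot: [-0.209, 0.978, -0.001, 0.001]
ft_force: [0.2, 0.8, -0.7]
grip_width: 0.997
grasp_force: 0.0
```

Run:
```python
from h import *
go((.5642,-.2149,.08,114.2))
```

```text
[-0.12  0.12 -0.08] [0.0001 0.0017 0.0006]
9.07 [ 0.565  -0.2165  0.0806] [-0.37  0.54  0.05  1.08  0.   -0.79] 0.997 0.0 [ 0.2  0.8 -0.7]
```

Emit:
arm_command([
  [[0,0,0,0,0.0015,0,-0.5],[0,0,0,0,0.0015,0,0],[0,0,0,0,0.0015,0,1],[0,0,0,0,0.0015,0,1],[0,0,0,0,0.0015,0,1],[0,0,0,0,0.0015,0,1],[0,0,0,0,0.0015,0,1],[0,0,0,0,0.0015,0,1],[0,0,0,0,0.0015,0,1],[0,0,0,0,0.0015,0,1]],
])

```text
time_s: 9.9
ee_pos: [0.5635, -0.2153, 0.079]
tool_rot: [-0.209, 0.978, -0.001, 0.0]
ft_force: [-0.0, -3.7, -0.5]
grip_width: 0.158
grasp_force: 29.3
```

Run:
```python
from h import *
go((.5642,-.2149,.08,114.2),(.5642,-.2149,.08,60))
```

```text
[-0.07  0.01 -0.11] [-0.0008  0.0001 -0.001 ]
[-6.000e-02  4.000e-02  5.409e+01] [-0.0008  0.0001 -0.001 ]
9.9 [ 0.5635 -0.2153  0.079 ] [-0.36  0.54  0.05  1.07 -0.   -0.79] 0.158 29.3 [-0.  -3.7 -0.5]
```

Emit:
arm_command([
  [[0,0,6,0,0,0,1],[0,0,12,0,0,0,1],[0,0,18,0,0,0,1],[0,0,24,0,0,0,1],[0,0,30,0,0,0,1],[0,0,36,0,0,0,1],[0,0,42,0,0,0,1],[0,0,48,0,0,0,1],[0,0,54,0,0,0,1],[0,0,54,0,0,0,1],[0,0,54,0,0,0,1],[0,0,54,0,0,0,1]],
])

```text
time_s: 10.9
ee_pos: [0.5636, -0.2149, 0.079]
tool_rot: [0.257, 0.966, -0.0, 0.0]
ft_force: [2.4, -2.0, -0.7]
grip_width: 0.157
grasp_force: 29.4
```

Run:
```python
from h import *
go((.5642,-.2149,.08,59.9))
```

```text
[0.01 0.04 0.34] [-0.0006  0.0003 -0.001 ]
10.9 [ 0.5636 -0.2149  0.079 ] [-0.36  0.54  0.05  1.07  0.    0.16] 0.157 29.4 [ 2.4 -2.  -0.7]
```

Aligned to 0.3°. Now I release, rise and check.

Emit:
arm_command([
  [[0,0,0,0,0,0,0.3],[0,0,0,0,0,0,-0.5],[0,0,0,0,0,0,-0.5],[0,0,0,0,0,0,-0.5],[0,0,0,0,0,-0.03,-0.5],[0,0,0,0,0,-0.07,-0.5],[0,0,0,0,0,-0.11,-0.5],[0,0,0,0,0,-0.12,-0.5],[0,0,0,0,0,-0.12,-0.5],[0,0,0,0,0,-0.12,-0.5]],
])

```text
time_s: 11.73
ee_pos: [0.5635, -0.2147, 0.1994]
tool_rot: [0.258, 0.966, -0.0, 0.001]
ft_force: [-0.2, -0.1, -0.4]
grip_width: 0.751
grasp_force: 0.0
```

```bash
python3 dial.py d2
python3 - <<'E'
from h import *
T=np.load("d2.npz");o=ortho("wrist",T["im"],.6,-.235,.052,.03);H=cv2.cvtColor(o,cv2.COLOR_RGB2HSV).astype(int)
m=((H[...,0]<8)|(H[...,0]>172))&(H[...,1]>120);n,l,s,c=cv2.connectedComponentsWithStats(m.astype(np.uint8))
for i in range(1,n):
    if s[i,4]>500: print("tab",s[i,4]*.15**2,o2w(c[i],.6,-.235,.03))
P=cloud("wrist",T["d"]);k=(abs(P[...,0]-.539)<.007)&(abs(P[...,1]+.325)<.007);print("btn z",np.median(P[k][:,2]))
T=np.load("top.npz");P=cloud("top",T["d"]);k=(abs(P[...,0]-.539)<.007)&(abs(P[...,1]+.325)<.007);print("btn z top",np.median(P[k][:,2]))
im,d=env.read_camera("top");P=cloud("top",d);H=cv2.cvtColor(im,cv2.COLOR_RGB2HSV).astype(int)
k=(abs(P[...,0]-.512)<.035)&(abs(P[...,1]-.252)<.03)&(H[...,0]>8)&(H[...,0]<30)&(H[...,1]>80);Q=P[k]
A=np.c_[Q[:,:2]-Q[:,:2].mean(0),np.ones(len(Q))];print("heel",len(Q),np.linalg.lstsq(A,Q[:,2],rcond=None)[0],cv2.minAreaRect((Q[:,:2]*1000).astype(np.float32)))
go((.539,-.325,.1,59.9))
E
```

```text
bar 576 0.10341569118632647 ((564.1810302734375, -215.2125244140625), (13.729776382446289, 31.054859161376953), 60.447269439697266)
blue 597 [ 0.55356585 -0.21052114] [ 0.53855343 -0.22509562] [ 0.57818035 -0.18968019]
tab 216 ((560.3090209960938, -208.24960327148438), (89.80430603027344, 91.64251708984375), 10.49023723602295)
disc ((564.4873046875, -215.23468017578125), 35.21903991699219)
mark 36 [ 0.59008242 -0.21190963  0.07383073]
tab 115.19999999999999 [ 0.60315264 -0.23837829]
btn z 0.07123955634140311
btn z top 0.07248037874318922
heel 409 [0.06550212 0.05666065 0.0513053 ] ((512.0297241210938, 255.77584838867188), (47.04436111450195, 47.96438217163086), 88.5540771484375)
[-0.03 -0.2   0.22] [-0.0354 -0.1075  0.0968]
11.83 [ 0.5622 -0.2142  0.1969] [-0.36  0.46  0.23  1.35  0.    0.16] 0.749 0.0 [0.  0.5 0.6]
```

View pics/d2.png

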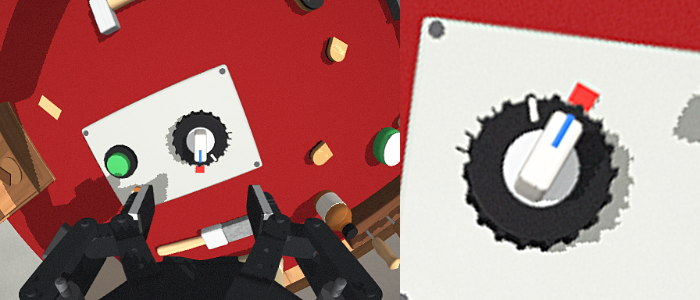

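Emit:
arm_command([
  [[0,0,0,-0.035,-0.107,0.05,1],[0,0,0,-0.035,-0.107,0.08,1],[0,0,0,-0.035,-0.107,0.1,1],[0,0,0,-0.035,-0.107,0.1,1],[0,0,0,-0.035,-0.107,0.1,1],[0,0,0,-0.035,-0.107,0.1,1],[0,0,0,-0.035,-0.107,0.1,1],[0,0,0,-0.035,-0.107,0.1,1]],
])

```text
time_s: 12.5
ee_pos: [0.5412, -0.3243, 0.0998]
tool_rot: [0.257, 0.966, -0.0, 0.001]
ft_force: [-0.3, -0.8, 0.2]
grip_width: -0.004
grasp_force: 0.0
```

Run:
```python
from h import *
im,d=env.read_camera("top");P=cloud("top",d);H=cv2.cvtColor(im,cv2.COLOR_RGB2HSV).astype(int)
k=(abs(P[...,0]-.512)<.022)&(abs(P[...,1]-.252)<.018)&(H[...,0]>8)&(H[...,0]<30)&(H[...,1]>100)&(P[...,2]>.045);Q=P[k]
A=np.c_[Q[:,:2]-[.512,.252],np.ones(len(Q))];print("heel",len(Q),np.linalg.lstsq(A,Q[:,2],rcond=None)[0],np.median(Q[:,2]))
o=ortho("top",im,.512,.252,.052,.05);H=cv2.cvtColor(o,cv2.COLOR_RGB2HSV).astype(int)
m=((H[...,0]>8)&(H[...,0]<30)&(H[...,1]>90)&(H[...,2]>110)).astype(np.uint8);cs,_=cv2.findContours(m,0,1);c=max(cs,key=cv2.contourArea)[:,0]
print(cv2.minAreaRect((o2w(c,.512,.252,.05)*1000).astype(np.float32)))
go((.539,-.325,.062,59.9))
```

```text
heel 318 [-0.00447072  0.01566797  0.05239514] 0.052444684367948496
((512.0735473632812, 252.61618041992188), (41.898658752441406, 47.9996337890625), 87.29513549804688)
[0.01 0.13 0.31] [ 0.0019 -0.0018  0.0382]
12.55 [ 0.5415 -0.3243  0.1002] [-0.54  0.58  0.16  1.16  0.   -0.02] -0.002 0.0 [0.1 0.4 0.3]
```

Heel seated: top at 52.4 mm, level, within 0.3 mm of the nest centre. Now I press.

Emit:
arm_command([
  [[0,0,0,0.002,-0.002,0.015,1],[0,0,0,0.002,-0.002,0.026,1],[0,0,0,0.002,-0.002,0.031,1],[0,0,0,0.002,-0.002,0.036,1],[0,0,0,0.002,-0.002,0.036,1],[0,0,0,0.002,-0.002,0.036,1]],
])

```text
time_s: 13.05
ee_pos: [0.5381, -0.3249, 0.066]
tool_rot: [0.257, 0.966, 0.0, 0.001]
ft_force: [-4.4, 4.2, 13.1]
grip_width: 0.002
grasp_force: 6.7
```

Emit:
arm_command([
  [[0,0,0,0,0,0.002,1],[0,0,0,0,0,0.002,1],[0,0,0,0,0,0.002,1]],
])

```text
time_s: 13.3
ee_pos: [0.5381, -0.325, 0.0658]
tool_rot: [0.257, 0.966, 0.0, 0.001]
ft_force: [-8.0, 5.9, 21.9]
grip_width: 0.002
grasp_force: 10.9
```

Run:
```python
from h import *
go((.539,-.325,.15,59.9))
im,d=env.read_camera("wrist")
o=ortho("wrist",im,.54,-.3,.07,.06,300)
save(np.hstack([cv2.resize(im,(400,300)),o]),"pics/b1.png")
```

```text
[0.05 0.16 0.27] [-0.001   0.0005 -0.0842]
13.3 [ 0.5381 -0.325   0.0658] [-0.54  0.6   0.11  1.08  0.   -0.02] 0.002 10.9 [-8.   5.9 21.9]
```

View pics/b1.png

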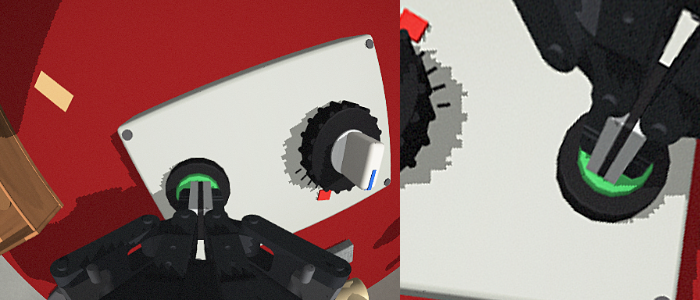

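The closed fingers sit on the green cap, inside the black housing, against a hard stop. Lift and verify.

Emit:
arm_command([
  [[0,0,0,0,0,-0.03,1],[0,0,0,0,0,-0.07,1],[0,0,0,0,0,-0.11,1],[0,0,0,0.03,0.08,-0.14,1],[0,0,0,0.03,0.08,-0.14,1],[0,0,0,0.03,0.08,-0.14,1],[0,0,0,0.03,0.08,-0.14,1],[0,0,0,0.03,0.08,-0.14,1]],
])

```text
time_s: 14.02
ee_pos: [0.5515, -0.2409, 0.2009]
tool_rot: [0.257, 0.966, -0.0, 0.0]
ft_force: [0.2, -1.0, -0.2]
grip_width: -0.0
grasp_force: 0.0
```

```bash
python3 dial.py d3 | grep -E "bar|mark"
python3 - <<'E'
from h import *
T=np.load("d3.npz");P=cloud("wrist",T["d"]);k=(abs(P[...,0]-.539)<.007)&(abs(P[...,1]+.325)<.007);print("btn z",np.median(P[k][:,2]))
go((.5,-.2,.2,60))
E
```

```text
bar 592 0.10349617242778583 ((564.9667358398438, -215.3975830078125), (14.263798713684082, 33.144317626953125), 60.04610824584961)
mark 32 [ 0.59075542 -0.21181813  0.07369894]
btn z 0.07226294588301493
[-0.04 -0.04  0.13] [0.065  0.0106 0.0003]
14.07 [ 0.5511 -0.2416  0.2002] [-0.41  0.46  0.24  1.35 -0.    0.11] 0.0 0.0 [ 0.7 -0.  -0.2]
```

The bar stands at -30° with the tab at -30°, the button is up again and the heel is seated.

```bash
python3 -c "
from plant import env
print(env.hand_in())"
```

```text
the job is handed in; nothing more can be done
None
```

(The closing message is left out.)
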